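# Stand a slumped filter box up, file it and drop the keeper bar

## Task

The keeper bar of the file rack was left up and one of the flat white filter boxes slid out and slumped over against the purple and white carton. Push it by its top so that it stands on its long edge again, push it along the bench into the empty slot until it is fully home against the back of the rack, then tip the keeper bar over so that it drops across the fronts of the boxes. Only push with the fingers: the box is unsealed, so never pinch or lift it, never pinch the bar, and leave the carton, the two filed boxes, the beaker and the marker where they are.

Things in the scene. Friction and masses are not known exactly. Their poses are not given: they have to be found in the camera images.
- rack: Slate-grey metal file rack fixed to the bench, no floor. Four walls 5 mm thick, 70 mm high make three slots 48 mm wide, 165 mm deep. Origin: on the bench, middle of the open front; +x into the slots (walls begin at x = 0, the two inner ones at -6 mm; back wall at x = 165 mm), y across, z up. Slots at y = -53 and 0 mm (filled) and +53 mm (empty).
- slot_mouth (a point): On the bench, middle of the mouth of the empty slot; axes as the rack's (+x into the slot). At the mouth both its walls are bent outwards by 5 mm to lead the box in. The rack's outer walls reach 23 mm forward of the mouth line: at rack y = +79.5 mm (bent outwards, with the U-shaped catch, 60 mm high, beside this slot) and y = -79.5 mm (hinge ears of the keeper bar, 60 mm high).
- slot_home (a point): Where the box's centre lies when the box is fully home in the empty slot, 84.5 mm in from the mouth, 50.5 mm above the bench; axes as the rack's.
- box: Loose flat white filter box, 161 x 101 x 36 mm, 0.15 to 0.28 kg. At the start it rests on its lower long edge, tilted about 0.6 rad towards the rack's -y, against the carton, in line with the empty slot, its near end 30 to 85 mm short of the walls. Axes: x its height (up when it stands), y its length (towards the rack), z its thickness (away from the carton). Origin: centre of the face that leans on the carton.
- box_centre (a point): Centre of the box. The box stands when its x axis is vertical and this is 50.5 mm above the bench. It slides on the bench under about 1 to 3 N.
- box_top_edge (a point): Middle of the box's upper 161 mm edge on the leaning side (box x = 50.5, y = 0, z = 0), at the start about 83 mm above the bench, overhanging the carton's top (56 mm high). Pushed here against the lean, the box turns about its lower edge (x = -50.5, z = 0), balances at about 0.34 rad, then rocks upright by itself; pushed too fast or too far it falls over the other way.
- box_outer_end (a point): Centre of the 36 mm wide, 101 mm high end of the box that looks away from the rack: the face to push, towards +y of the box, to slide it home. A push on a narrow spot makes the box swing; a broad flat push keeps it in line.
- box_foot0 (a point): Lower corner of the box: outer end, carton side.
- box_foot1 (a point): Lower corner of the box: outer end, other side.
- box_foot2 (a point): Lower corner of the box: rack end, carton side.
- box_foot3 (a point): Lower corner of the box: rack end, other side.
- keeper_bar (a joint): Angle of the keeper bar (rad). 0 = raised, resting 0.14 rad past vertical towards the rack's -y; it grows as the bar tips towards +y. At 0.14 it is vertical; beyond, it falls by its own weight to its stop at 1.71: level across the slot fronts, lying in the catch. It turns freely; it may start up to 0.1 and sinks back to 0.
- bar_pivot (a point): Hinge of the keeper bar, 12 mm in front of the walls (rack x = -12, y = -79.5 mm), 48 mm above the bench; the hinge axis runs along the rack's x.
- bar_ball (a point): Centre of the red ball, 18 mm across, at the free end of the bar, 176 mm from the hinge; the bar is a steel rod 8 mm thick. Axes: z along the bar from hinge to ball, x as the rack's. About 222 mm above the bench when raised.
- purple_carton: Small purple and white carton, 51 mm (along its x) x 81 mm (along its y) x 56 mm high, about 0.3 kg, that the box leans on. Origin at the centre of its underside.
- filed_box_a: Filter box standing in the slot at rack y = -53 mm, loose; axes and origin as for the loose box.
- filed_box_b: Filter box standing in the slot at rack y = 0, loose; axes and origin as for the loose box.
- beaker: Small glass beaker, 44 mm across, 58 mm high, origin at the centre of its underside. Behind it on the robot's right a tall cream machine (fixed, over 0.3 m high) fills the bench at x > 0.5 m, y < -0.22 m: keep arm and gripper clear of it.
- marker: Blue-capped marker lying on the bench, 142 x 11 mm, origin underneath its middle.

How it is judged:
By the outcome, as a careful person would: the job done as asked, in the order asked, and still so for the second after the job is handed in, with the robot touching nothing.
It also fails if it takes over 72 s, if anything falls off the work surface, if the arm or the gripper's body presses on something with over 40 N, if the wrist force passes 120 N, or if a joint passes its speed limit or range.

## Robot

A 7-joint arm with a two-finger parallel gripper is mounted at the origin on a cart in front of the work surface, level with it; the furniture and walls round the work are solid. World frame = base frame: x ahead of the robot, y to its left, z up, the work surface at z = 0. Lengths are in m, angles in rad, forces in N, time in s.
With the tool pointing down it reaches from about 0.425 to 0.975 m from the base axis. Payload 16.7 kg.
Tool frame: the origin (TCP) lies between the finger pads; the fingertips stand nose_length ahead of it and the grasp point (between the pads) lies 6 mm ahead of it (nose_length is the distance from the TCP to the fingertips, in m); z points along the fingers, y is the direction in which the jaws open and shut (so a half turn about z gives the same grasp; the last joint's range is limited). The gripper opens to 85 mm and grips with 20 to 120 N. Pads are 22 mm wide; open, the fingers measure 114 mm over their backs; the gripper's body (76 mm by 85 mm) begins 54 mm behind the grasp point. The pads swing forward as they close: fully open they stand 13 mm farther back than shut.
Start: joints at [1.185, 0.426, 0.074, 1.606, -0.034, 1.111, -0.067], TCP at [0.158, -0.656, 0.256] pointing down, gripper open.
Joint ranges: [-2.85, 2.85], [-0.5, 2.14], [-1.23, 1.37], [0.21, 2.46], [-1.02, 4.16], [0.16, 2.05], [-2.73, 2.73]. Speed limits (rad/s): [1.89, 1.89, 2.39, 2.39, 3.01, 3.01, 3.01].

## Interface

Orientations are given as a rotation vector (axis times angle).
In Python, from workcell import read_state, get_image, camera_model, job_done, nose_length gives the robot as it stands. The module is installed in compiled form; this text tells all that it offers.
- The arm moves only by the tool step_arm, never from a script. Its argument "commands" is text: rows parted by semicolons, each of 7 numbers parted by spaces: the shift along the tool's x, y, z in cm, then the turn, a rotation vector about the tool's x, y, z in rad, then the gripper command: -1 is shut, 1 is fully open, values between are in proportion. A call has 1 to 12 rows; each row is the pose to reach, as a shift and turn from the pose measured when the call began, along the tool's axes at that moment; what a row does not reach only later rows make up. A row lasts 1/10 s, in which the tool goes at most 50 mm and 8.59 degrees, less where a joint would pass 70% of its speed; a pose out of reach is approached as far as the arm can. A call with a gripper value outside its range is refused whole. The fingers move at their own pace and stop on an object; "squeeze" is the grip in N (left out, the last holds). Time passes only in rows, so rows that repeat a pose let the fingers close. It gives the time, the measured TCP pose, the force and the opening at its end, in the units of the state.
- read_state(): the state, without advancing time (a new reading comes with each control period).
- get_image(name): name is "scene" or "side" or "wrist"; returns the picture (400x640x3 uint8, red, green, blue); there is no depth.
- camera_model(name): a dict with "mtx" (3x3 intrinsics, pixels), "extrinsics" (4x4, takes a point from world to camera coordinates); the wrist camera has in their place "tool_from_camera" (4x4, takes a point from camera to tool coordinates, whose origin is the TCP and whose axes are the flange's). Camera axes: x right, y up, looking along -z (the intrinsics and any distortion apply to the point x, -y, -z); pixel columns grow to the right and rows downward; lengths in m; the calibration is good to about 2 mm. A picture is of the moment at which its call begins: read the wrist's pose just before it. camera_model takes no time and is no camera call.
- job_done(): hands the job in, once; it reports no verdict.
The state is a dict: "time_s": time; "joints": joint angles; "qvel": joint speeds; "joint_efforts": joint torques, N m; "tcp_pos": TCP position; "ee_rot": TCP orientation; "wrist_force": force on the tool from outside, world axes, zero at the start; "moment": the same for the moment, N m; "width": finger opening in m.
Only numpy, scipy, OpenCV 4.12 (cv2) and the standard library are available. Lean on these libraries where they do the work, as an engineer would, in place of code of your own. Each camera call takes 0.05 s, during which the arm holds its last target.

## Working session

There is one attempt and no reset: what is moved stays moved. The work goes in short steps, Python scripts to look and compute and a tool call to move; the robot and the scene stay as the last step left them, time stands still between calls to the robot, and variables do not carry over. Pictures are saved under pics/ and viewed, and the job is handed in when it is done.

Besides the shell and the picture viewer there is one more tool, called after "Emit:" as a command line: name --argument value ..., lists and objects as JSON in quotes. step_arm: Moves the arm, as the interface text tells. Its arguments: {"type":"object","properties":{"commands":{"type":"string"},"squeeze":{"type":"number"}},"required":["commands"]}

```bash
mkdir -p pics; ls; cat > h.py <<'E'
import numpy as np, cv2
from workcell import *
def snap(n,f):
    im=get_image(n); cv2.imwrite('pics/'+f+'.png',im[:,:,::-1]); return im
def ray(n,u,v):
    c=camera_model(n); K=np.array(c['mtx']); E=np.array(c['extrinsics'])
    d=np.linalg.inv(K)@[u,v,1]; d=np.array([d[0],-d[1],-d[2]])
    R=E[:3,:3];t=E[:3,3]
    return -R.T@t, R.T@d
def onz(n,u,v,z):
    o,d=ray(n,u,v); return o+d*(z-o[2])/d[2]
def proj(n,p):
    c=camera_model(n); K=np.array(c['mtx']); E=np.array(c['extrinsics'])
    q=E[:3,:3]@np.array(p)+E[:3,3]; q=K@[q[0],-q[1],-q[2]]; return q[:2]/q[2]
def tri(n1,a,n2,b):
    o1,d1=ray(n1,*a);o2,d2=ray(n2,*b);d1/=np.linalg.norm(d1);d2/=np.linalg.norm(d2)
    A=np.stack([d1,-d2],1); s=np.linalg.lstsq(A,o2-o1,rcond=None)[0]
    p,q=o1+s[0]*d1,o2+s[1]*d2; return (p+q)/2,np.linalg.norm(p-q)
E
python3 - <<'E'
from h import *
np.set_printoptions(precision=4,suppress=True)
s=read_state()
for k in s: print(k,s[k])
print(nose_length() if callable(nose_length) else nose_length)
for n in ['scene','side','wrist']:
    snap(n,n+'0'); print(n,camera_model(n))
E
```

```text
pics
time_s 0.0
joints [ 1.1855  0.4268  0.0739  1.6066 -0.0341  1.1108 -0.0671]
qvel [ 0.0005  0.0008  0.0003 -0.001   0.0003 -0.0005  0.0007]
joint_efforts [  0.0015 -94.9829   3.7622 -46.3518   0.0193   0.01    -0.    ]
tcp_pos [ 0.1576 -0.656   0.2556]
ee_rot [-3.1185 -0.3693  0.0004]
wrist_force [ 0.3383 -0.2429 -0.1851]
moment [-0.0038 -0.0064  0.0135]
width 0.08515180671210698
0.025
scene {'mtx': array([[441.4785,   0.    , 312.5767],
       [  0.    , 441.4785, 196.2089],
       [  0.    ,   0.    ,   1.    ]]), 'extrinsics': array([[ 0.9664,  0.2568,  0.0121, -0.4971],
       [-0.2267,  0.829 ,  0.5113,  0.0477],
       [ 0.1213, -0.4969,  0.8593, -1.4002],
       [ 0.    ,  0.    ,  0.    ,  1.    ]])}
side {'mtx': array([[465.9244,   0.    , 328.7432],
       [  0.    , 465.9244, 197.212 ],
       [  0.    ,   0.    ,   1.    ]]), 'extrinsics': array([[ 0.9543, -0.2976, -0.0284, -0.5076],
       [ 0.1305,  0.3293,  0.9352, -0.2054],
       [-0.269 , -0.8961,  0.3531, -1.1059],
       [ 0.    ,  0.    ,  0.    ,  1.    ]])}
wrist {'mtx': array([[308.5346,   0.    , 321.7686],
       [  0.    , 308.5346, 193.408 ],
       [  0.    ,   0.    ,   1.    ]]), 'tool_from_camera': array([[-0.0008,  0.956 ,  0.2934,  0.0739],
       [ 1.    ,  0.0008,  0.0002, -0.0007],
       [-0.    ,  0.2934, -0.956 , -0.1179],
       [ 0.    ,  0.    ,  0.    ,  1.    ]])}
```

View pics/scene0.png

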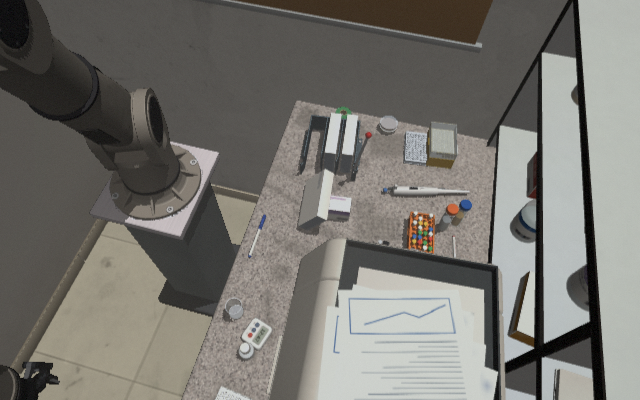

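View pics/side0.png

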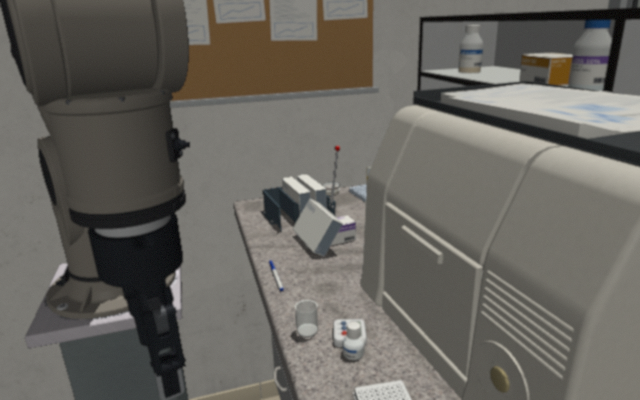

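View pics/wrist0.png

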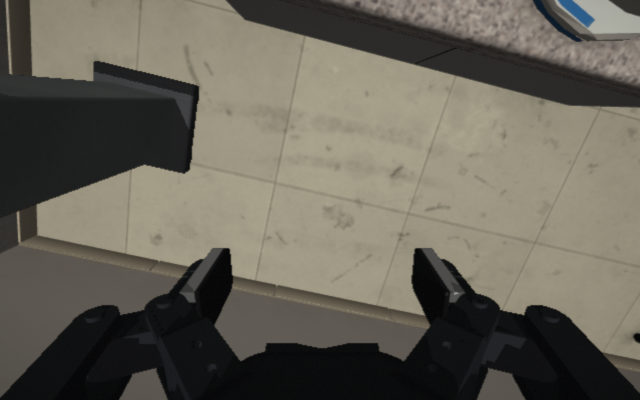

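The box leans towards world +x, the carton is beyond it and the rack is at the top (slots open towards -y). I'll zoom in.

```bash
python3 - <<'E'
import cv2
a=cv2.imread('pics/scene0.png');b=cv2.imread('pics/side0.png')
cv2.imwrite('pics/sc0z.png',cv2.resize(a[95:245,240:400],None,fx=5,fy=4,interpolation=cv2.INTER_CUBIC)[:, :800])
c=a[95:245,240:400];cv2.imwrite('pics/sc0z.png',cv2.resize(c,None,fx=4,fy=4,interpolation=cv2.INTER_CUBIC))
c=b[135:265,230:390];cv2.imwrite('pics/sd0z.png',cv2.resize(c,None,fx=4.5,fy=4.5,interpolation=cv2.INTER_CUBIC))
E
```

```text
(no output)
```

View pics/sc0z.png

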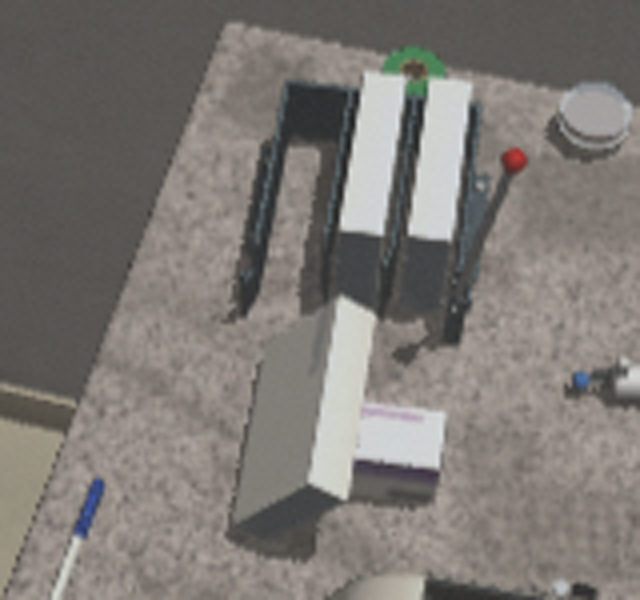

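View pics/sd0z.png

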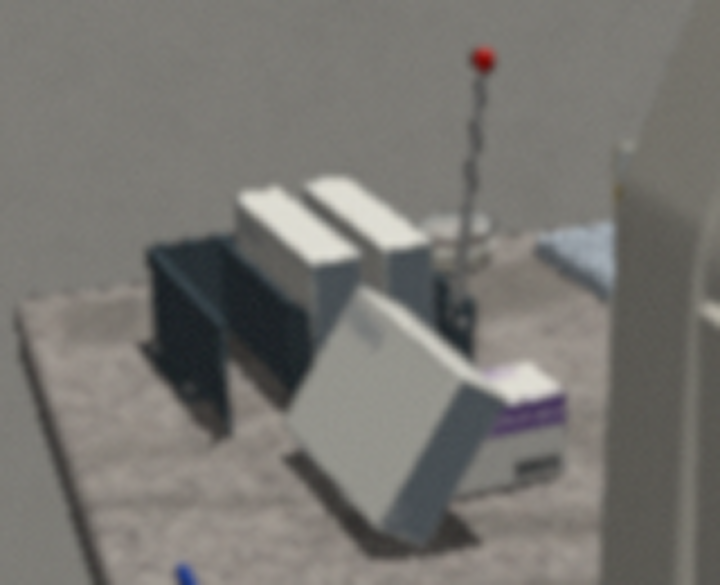

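```bash
python3 - <<'E'
from h import *
np.set_printoptions(precision=4,suppress=True)
S=lambda u,v:(u/4+240-.375,v/4+95-.375)
D=lambda u,v:(u/4.5+230-.39,v/4.5+135-.39)
print('filed tops z.101')
for n,p in dict(b_fl=(341,233),b_fr=(384,236),b_bl=(364,72),b_br=(407,76),a_fl=(410,239),a_fr=(452,242),a_bl=(430,80),a_br=(472,82)).items(): print(n,onz('scene',*S(*p),.101))
print('box lean edge z.083')
for p in [(376,315),(345,500)]: print(onz('scene',*S(*p),.083))
print('box upper other edge z.104')
for p in [(338,297),(310,484)]: print(onz('scene',*S(*p),.104))
print('lower-left edge z .02 ; ', onz('scene',*S(232,527),.020), onz('scene',*S(265,355),.020))
print('carton top z.056')
for p in [(358,402),(445,411),(440,470),(355,458)]: print(onz('scene',*S(*p),.056))
print('ball',tri('scene',S(514,160),'side',D(484,58)))
print('side box: lean near',tri('scene',S(345,500),'side',D(504,397)),'upper near',tri('scene',S(310,484),'side',D(460,380)))
print('upper far',tri('scene',S(338,297),'side',D(362,290)))
print('foot0', onz('side',*D(415,545),0),'f1',tri('scene',S(232,527),'side',D(375,525)))
print('wall catch tip',onz('scene',*S(240,318),0),onz('side',*D(227,437),0),'hinge ear foot',onz('scene',*S(452,342),0))
print('back wall top corner',onz('scene',*S(286,84),.07),onz('side',*D(150,248),.07))
print('marker',onz('scene',257.,230.,.005),onz('scene',264.,217.,.005),onz('scene',251.,253.,.005))
print('machine',onz('scene',340,240,.3))
E
```

```text
filed tops z.101
b_fl [0.5048 0.1768 0.101 ]
b_fr [0.5369 0.1827 0.101 ]
b_bl [0.4837 0.3372 0.101 ]
b_br [0.5181 0.3424 0.101 ]
a_fl [0.5566 0.1852 0.101 ]
a_fr [0.5879 0.191  0.101 ]
a_bl [0.5368 0.3432 0.101 ]
a_br [0.5698 0.3502 0.101 ]
box lean edge z.083
[0.546  0.1231 0.083 ]
[ 0.5614 -0.0348  0.083 ]
box upper other edge z.104
[0.5173 0.1173 0.104 ]
[ 0.5368 -0.04    0.104 ]
lower-left edge z .02 ;  [ 0.4807 -0.0458  0.02  ] [0.4645 0.1054 0.02  ]
carton top z.056
[0.5484 0.0617 0.056 ]
[0.6127 0.0712 0.056 ]
[0.6198 0.0214 0.056 ]
[0.5576 0.0148 0.056 ]
ball (array([0.6219, 0.1813, 0.2235]), np.float64(0.0021029781543664525))
side box: lean near (array([ 0.56  , -0.0337,  0.0825]), np.float64(0.0029852178432757757)) upper near (array([ 0.5341, -0.0354,  0.0975]), np.float64(0.0042559133124136))
upper far (array([0.5168, 0.1201, 0.0997]), np.float64(0.00027335420097947933))
foot0 [ 0.5019 -0.036   0.    ] f1 (array([ 0.4787, -0.0448,  0.0205]), np.float64(0.004601589912584299))
wall catch tip [0.4324 0.1464 0.    ] [0.43   0.1487 0.    ] hinge ear foot [0.602 0.169 0.   ]
back wall top corner [0.4197 0.3345 0.07  ] [0.417  0.3325 0.07  ]
marker [ 0.3653 -0.0818  0.005 ] [ 0.3717 -0.0348  0.005 ] [ 0.3722 -0.1565  0.005 ]
machine [ 0.6233 -0.1886  0.3   ]
```

```bash
cat >> h.py <<'E'
from scipy.spatial.transform import Rotation as Ro
np.set_printoptions(precision=4,suppress=True)
def go(p,xdir=None,tip=None):
    """shift (cm, tool axes) and turn (rotvec tool axes) to world TCP p with tool x along angle xdir, z down"""
    s=read_state(); R=Ro.from_rotvec(s['ee_rot']); d=R.inv().apply(np.array(p)-s['tcp_pos'])*100
    out='shift cm %s'%np.round(d,2)
    if xdir is not None:
        c,sn=np.cos(xdir),np.sin(xdir); T=np.array([[c,sn,0],[sn,-c,0],[0,0,-1]]).T
        out+=' turn %s'%np.round((R.inv()*Ro.from_matrix(T)).as_rotvec(),3)
    print(out,'| now t %.2f'%s['time_s'],s['tcp_pos'],'F',s['wrist_force'],'w %.3f'%s['width'])
E
python3 -c "
from h import *
go([.30,-.35,.256],.115)"
```

```text
shift cm [ 21.   -26.43   0.  ] turn [-0.001  0.     0.121] | now t 0.15 [ 0.1576 -0.656   0.2558] F [-0.3115  0.1566  0.0401] w 0.085
```

Emit:
step_arm --commands "5 -6.3 0 0 0 0.03 1;10 -12.6 0 0 0 0.06 1;15 -19 0 0 0 0.09 1;21 -26.4 0 0 0 0.12 1;21 -26.4 0 0 0 0.12 1;21 -26.4 0 0 0 0.12 1;21 -26.4 0 0 0 0.12 1;21 -26.4 0 0 0 0.12 1;21 -26.4 0 0 0 0.12 1"

```text
time_s: 1.05
tcp_pos: [0.3004, -0.3499, 0.2562]
ee_rot: [-3.136, -0.184, 0.0]
wrist_force: [-0.2, -0.6, 0.2]
width: 0.0853
```

```bash
python3 -c "
from h import *
go([.40,-.06,.256],.115);go([.585,.036,.22],.115);print(read_state()['joints'])"
```

```text
shift cm [ 13.29 -27.62   0.03] turn [-0.001  0.     0.002] | now t 1.05 [ 0.3004 -0.3499  0.2562] F [-0.2445 -0.5614  0.1636] w 0.085
shift cm [ 32.79 -34.99   3.64] turn [-0.001  0.     0.002] | now t 1.05 [ 0.3004 -0.3499  0.2562] F [-0.2445 -0.5614  0.1636] w 0.085
[ 0.8012  0.0781 -0.0835  2.0618  0.0073  1.0025 -0.7393]
```

Emit:
step_arm --commands "4 -8 0 0 0 0 1;8 -16 0 0 0 0 1;13.3 -27.6 0 0 0 0 1;13.3 -27.6 0 0 0 0 1;13.3 -27.6 0 0 0 0 1;13.3 -27.6 0 0 0 0 1;20 -30 0 0 0 0 1;26 -33 1 0 0 0 1;32.8 -35 3.6 0 0 0 1;32.8 -35 3.6 0 0 0 1;32.8 -35 3.6 0 0 0 1;32.8 -35 3.6 0 0 0 1"

```text
time_s: 2.25
tcp_pos: [0.5869, 0.0364, 0.2184]
ee_rot: [-3.134, -0.184, 0.003]
wrist_force: [0.8, -1.2, -0.4]
width: 0.0856
```

```bash
python3 -c "
from h import *
go([.585,.036,.085],.115)
for n in ['scene','side','wrist']: snap(n,n+'1')
import cv2
a=cv2.imread('pics/scene1.png')[95:245,240:400]
cv2.imwrite('pics/sc1z.png',cv2.resize(a,None,fx=4,fy=4))
"
```

```text
shift cm [-0.16  0.05 13.34] turn [-0.002  0.002  0.002] | now t 2.25 [0.5869 0.0364 0.2184] F [ 0.8226 -1.2215 -0.4404] w 0.086
```

View pics/wrist1.png

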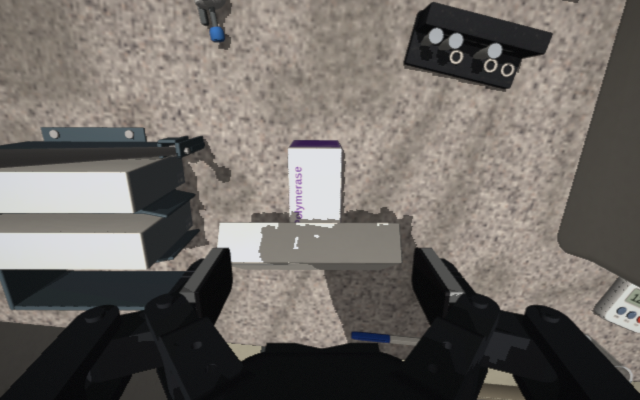

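View pics/side1.png

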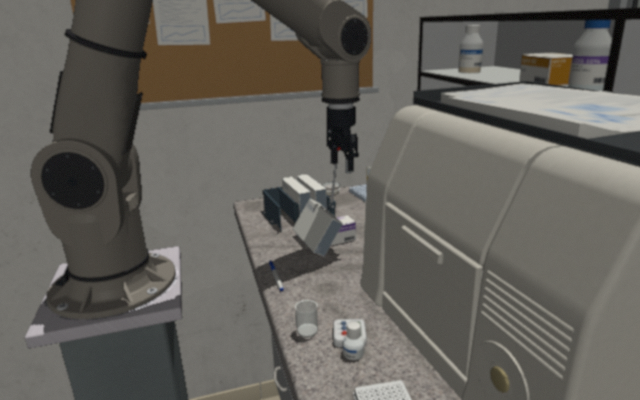

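```bash
cat >> h.py <<'E'
def wz(u,v,z,pos,rot):
    c=camera_model('wrist');K=np.array(c['mtx']);T=np.array(c['tool_from_camera'])
    d=np.linalg.inv(K)@[u,v,1]; d=np.array([d[0],-d[1],-d[2]])
    R=Ro.from_rotvec(rot); o=R.apply(T[:3,3])+pos; d=R.apply(T[:3,:3]@d)
    return o+d*(z-o[2])/d[2]
E
python3 - <<'E'
from h import *
P=np.array([.5869,.0364,.2184]);r=[-3.134,-.184,.003]
f=lambda u,v,z:print((u,v),wz(u,v,z,P,r))
print('lean edge');f(219,223,.083);f(400,223,.083)
print('upper edge');f(217,263,.104);f(401,263,.104)
print('carton .056');f(289,147,.056);f(341,147,.056)
print('filed a front .101');f(130,211,.101);f(145,172,.101);print('b');f(130,266,.101);f(150,227,.101)
E
```

```text
lean edge
(219, 223) [0.5448 0.1241 0.083 ]
(400, 223) [ 0.5636 -0.0351  0.083 ]
upper edge
(217, 263) [0.5175 0.1185 0.104 ]
(401, 263) [ 0.5358 -0.0362  0.104 ]
carton .056
(289, 147) [0.6147 0.0706 0.056 ]
(341, 147) [0.6202 0.0237 0.056 ]
filed a front .101
(130, 211) [0.5551 0.1906 0.101 ]
(145, 172) [0.5895 0.1768 0.101 ]
b
(130, 266) [0.5039 0.1939 0.101 ]
(150, 227) [0.5427 0.1751 0.101 ]
```

```bash
python3 - <<'E'
import cv2
a=cv2.imread('pics/wrist1.png')[110:340,180:440]
cv2.imwrite('pics/w1z.png',cv2.resize(a,None,fx=2.5,fy=2.5))
E
```

```text
(no output)
```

View pics/w1z.png

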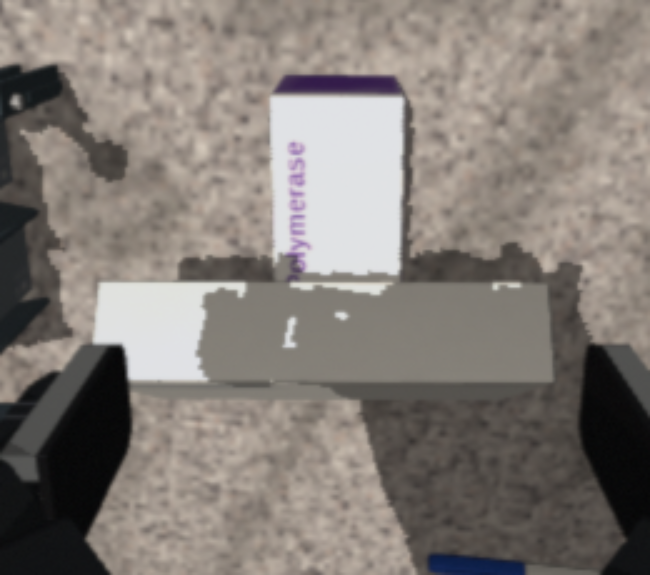

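```bash
python3 -c "
from h import *
go([.587,.048,.085],.118)"
```

```text
shift cm [ 0.38 -1.28 13.51] turn [-0.     0.001 -0.002] | now t 2.40 [0.5848 0.0348 0.2201] F [-0.0962 -0.8284 -0.5036] w 0.085
```

Emit:
step_arm --commands "0.4 -1.3 3 0 0 0 1;0.4 -1.3 6 0 0 0 1;0.4 -1.3 9 0 0 0 1;0.4 -1.3 11.5 0 0 0 1;0.4 -1.3 13 0 0 0 1;0.4 -1.3 13.5 0 0 0 1;0.4 -1.3 13.5 0 0 0 1;0.4 -1.3 13.5 0 0 0 1"

```text
time_s: 3.2
tcp_pos: [0.5878, 0.0481, 0.0863]
ee_rot: [-3.136, -0.181, -0.001]
wrist_force: [-0.3, -0.0, 0.9]
width: 0.0854
```

```bash
python3 -c "
from h import *
go([.56,.045,.085],.118)
for n in ['side','scene']:
  snap(n,n+'2')
import cv2
a=cv2.imread('pics/side2.png')[135:265,260:390]
b=cv2.imread('pics/scene2.png')[95:245,260:400]
cv2.imwrite('pics/m2.png',cv2.resize(a,None,fx=4.5,fy=4.5));cv2.imwrite('pics/s2.png',cv2.resize(b,None,fx=4,fy=4))"
```

```text
shift cm [-2.8  -0.02  0.13] turn [-0.    -0.001 -0.002] | now t 3.20 [0.5878 0.0481 0.0863] F [-0.3405 -0.0055  0.8686] w 0.085
```

View pics/m2.png

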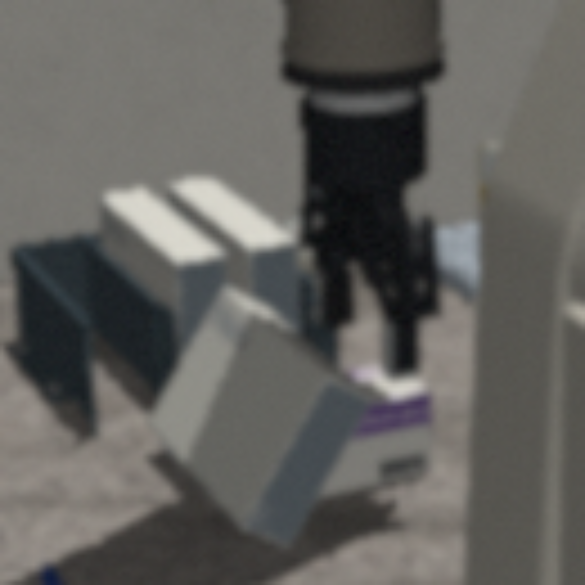

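View pics/s2.png

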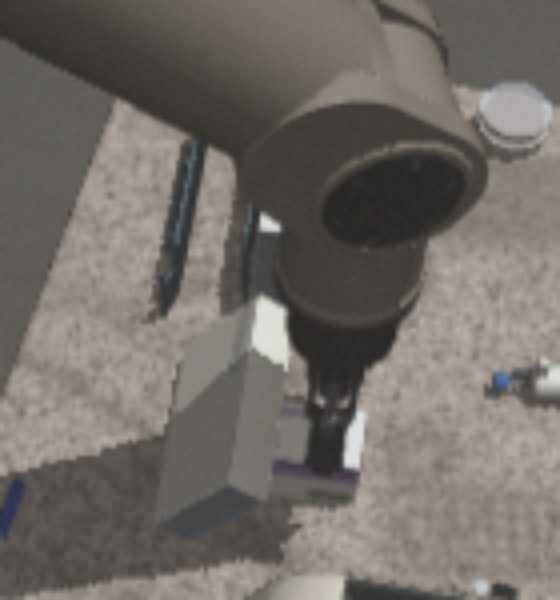

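```bash
python3 -c "
from h import *
o,d=ray('side',348.9,216.8); print(o+d*((0.0-o[1])/d[1]))"
```

```text
[0.5904 0.     0.0817]
```

Emit:
step_arm --commands "0 0 0.5 0 0 0 1;0 0 0.9 0 0 0 1;-0.6 0 0.9 0 0 0 1;-1.2 0 0.9 0 0 0 1;-1.5 0 0.9 0 0 0 1;-1.7 0 0.9 0 0 0 1;-1.9 0 0.9 0 0 0 1;-2.1 0 0.9 0 0 0 1;-2.3 0 0.9 0 0 0 1;-2.5 0 0.9 0 0 0 1;-2.7 0 0.9 0 0 0 1;-2.9 0 0.9 0 0 0 1"

```text
time_s: 4.5
tcp_pos: [0.5589, 0.0448, 0.0773]
ee_rot: [-3.136, -0.182, -0.002]
wrist_force: [0.0, 0.8, 0.0]
width: 0.0856
```

```bash
python3 -c "
from h import *
go([.56,.045,.077],.118)
for n in ['side']:
  snap(n,n+'3')
import cv2
a=cv2.imread('pics/side3.png')[135:265,260:390]
cv2.imwrite('pics/m3.png',cv2.resize(a,None,fx=4.5,fy=4.5))"
```

```text
shift cm [ 0.11 -0.    0.03] turn [-0.    -0.001 -0.002] | now t 4.50 [0.5589 0.0448 0.0773] F [0.0269 0.7716 0.0158] w 0.086
```

View pics/m3.png

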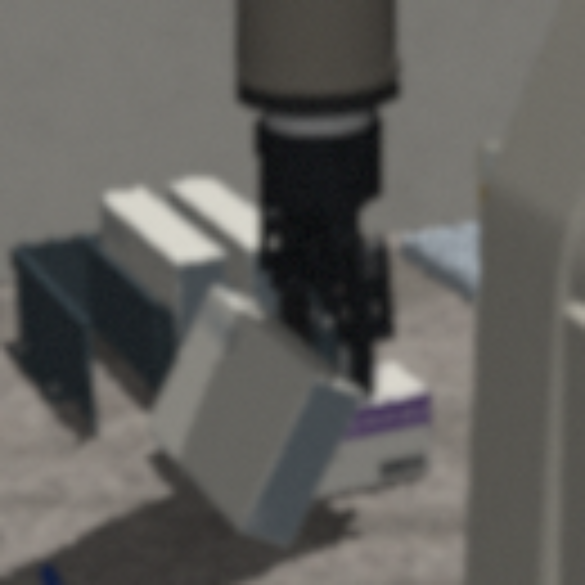

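The fingers touch the overhanging edge and the box has started turning upright. I'll keep pushing slowly.

Emit:
step_arm --commands "-0.2 0 0 0 0 0 1;-0.4 0 0 0 0 0 1;-0.6 0 0 0 0 0 1;-0.8 0 0 0 0 0 1;-1 0 0 0 0 0 1;-1.2 0 0 0 0 0 1;-1.2 0 0 0 0 0 1"

```text
time_s: 5.25
tcp_pos: [0.5464, 0.0433, 0.0772]
ee_rot: [3.136, 0.182, 0.001]
wrist_force: [0.2, 1.2, -0.2]
width: 0.0856
```

```bash
python3 -c "
from h import *
go([.56,.045,.077],.118)
for n in ['side']:
  snap(n,n+'4')
import cv2
a=cv2.imread('pics/side4.png')[135:265,260:390]
cv2.imwrite('pics/m4.png',cv2.resize(a,None,fx=4.5,fy=4.5))"
```

```text
shift cm [ 1.37 -0.01  0.02] turn [ 0.    -0.    -0.002] | now t 5.25 [0.5464 0.0433 0.0772] F [ 0.2096  1.2211 -0.2104] w 0.086
```

View pics/m4.png

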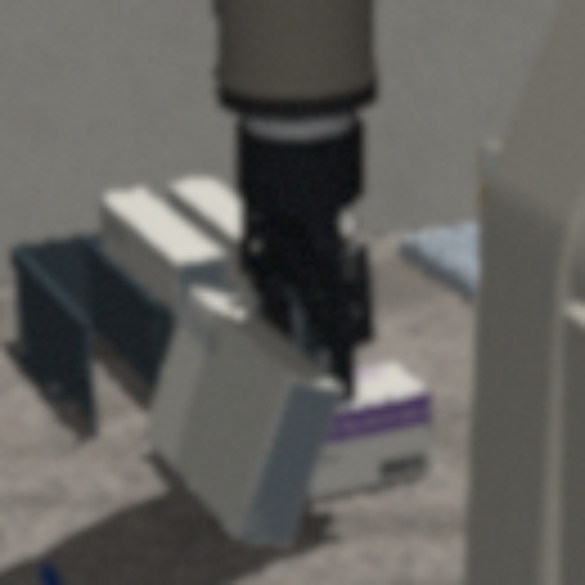

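Emit:
step_arm --commands "-0.15 0 0 0 0 0 1;-0.3 0 0 0 0 0 1;-0.45 0 0 0 0 0 1;-0.6 0 0 0 0 0 1;-0.6 0 0 0 0 0 1"

```text
time_s: 5.8
tcp_pos: [0.5404, 0.0426, 0.0772]
ee_rot: [3.136, 0.182, 0.001]
wrist_force: [-0.5, -0.2, -0.6]
width: 0.0852
```

```bash
python3 -c "
from h import *
for n in ['side']:
  snap(n,n+'5')
import cv2
a=cv2.imread('pics/side5.png')[135:265,260:390]
cv2.imwrite('pics/m5.png',cv2.resize(a,None,fx=4.5,fy=4.5))"
```

```text
(no output)
```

View pics/m5.png

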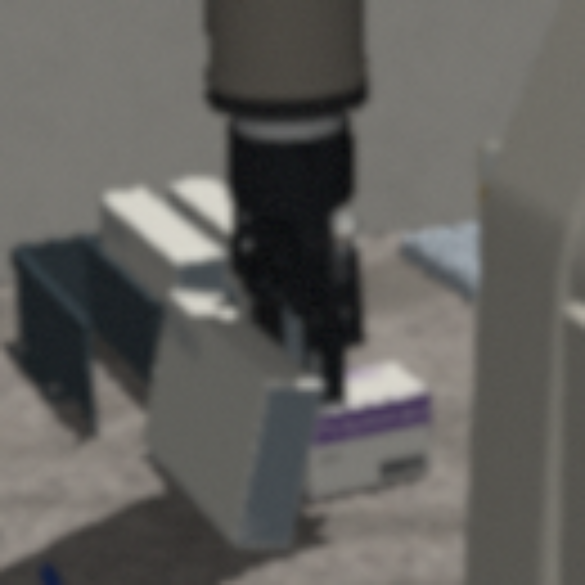

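Emit:
step_arm --commands "-0.1 0 0 0 0 0 1;-0.2 0 0 0 0 0 1;-0.3 0 0 0 0 0 1;-0.4 0 0 0 0 0 1;-0.5 0 0 0 0 0 1;-0.5 0 0 0 0 0 1;-0.5 0 0 0 0 0 1"

```text
time_s: 6.55
tcp_pos: [0.5355, 0.0421, 0.0773]
ee_rot: [3.136, 0.182, 0.001]
wrist_force: [-0.5, 0.1, -0.5]
width: 0.0856
```

```bash
python3 -c "
from h import *
for n in ['side']:
  snap(n,n+'6')
import cv2
a=cv2.imread('pics/side6.png')[135:265,260:390]
cv2.imwrite('pics/m6.png',cv2.resize(a,None,fx=4.5,fy=4.5))"
```

```text
(no output)
```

View pics/m6.png

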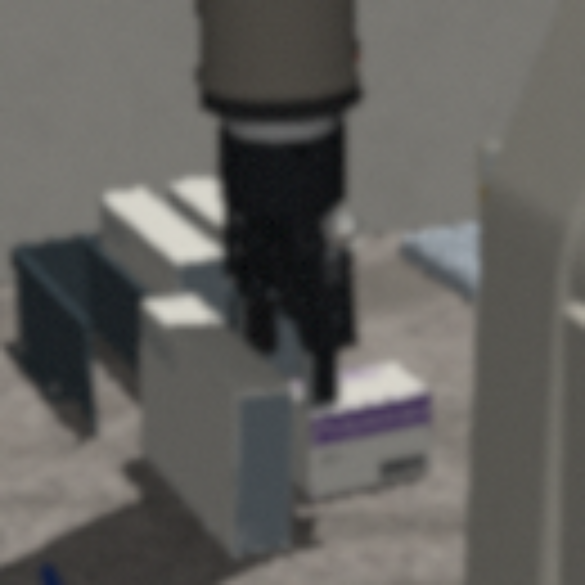

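The box now stands upright. I'll back off, rise and look down.

Emit:
step_arm --commands "1 0 0 0 0 0 1;2.5 0 0 0 0 0 1;2.5 0 -3 0 0 0 1;2.5 0 -7 0 0 0 1;2.5 0 -11 0 0 0 0;2 0 -15 0 0 0 0;0 0 -19 0 0 0 -1;-2 2 -20 0 0 0 -1;-4 4 -20 0 0 0 -1;-4 4 -20 0 0 0 -1;-4 4 -20 0 0 0 -1"

```text
time_s: 7.7
tcp_pos: [0.5008, -0.0026, 0.2777]
ee_rot: [3.136, 0.18, 0.002]
wrist_force: [0.3, 1.0, 0.8]
width: -0.0
```

```bash
python3 -c "
from h import *
s=read_state();im=snap('wrist','wrist7');print(s['tcp_pos'],s['ee_rot'],s['joints'])
np.savez('p7',p=s['tcp_pos'],r=s['ee_rot'])
snap('scene','scene7');snap('side','side7')
"
```

```text
[ 0.5008 -0.0026  0.2777] [3.1363 0.1802 0.0024] [ 0.3487  0.1546 -0.518   1.9384  0.0874  1.0688 -1.6622]
```

View pics/wrist7.png

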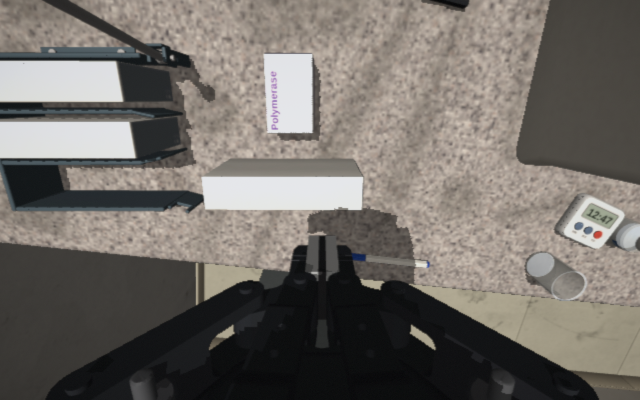

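```bash
python3 - <<'E'
from h import *
z=np.load('p7.npz');P,r=z['p'],z['r']
f=lambda u,v,h:print((u,v),wz(u,v,h,P,r))
print('box top');[f(*p,.101) for p in [(203,178),(361,177),(363,209),(204,209)]]
print('bottom far edge');f(219,160,0);f(352,160,0)
print('filed a');f(119,62,.101);f(129,101,.101);print('b');f(129,121,.101);f(137,159,.101)
print('b left end');f(0,119,.101);f(0,159,.101)
print('carton');[f(*p,.056) for p in [(264,54),(310,54),(313,132),(268,133)]]
print('marker');f(352,257,.006);f(429,265,.006)
print('catch wall');f(160,209,.07);f(8,209,.07);print('tip');f(188,209,.06);f(200,200,.06)
E
python3 -c "
import cv2
a=cv2.imread('pics/wrist7.png')[20:240,0:400]
cv2.imwrite('pics/w7z.png',cv2.resize(a,None,fx=2,fy=2,interpolation=cv2.INTER_CUBIC))"
```

```text
box top
(203, 178) [0.487 0.114 0.101]
(361, 177) [ 0.5057 -0.0403  0.101 ]
(363, 209) [ 0.4729 -0.0474  0.101 ]
(204, 209) [0.4545 0.1129 0.101 ]
bottom far edge
(219, 160) [0.4838 0.1302 0.    ]
(352, 160) [ 0.5034 -0.0413  0.    ]
filed a
(119, 62) [0.5848 0.1879 0.101 ]
(129, 101) [0.5523 0.1814 0.101 ]
b
(129, 121) [0.5342 0.1826 0.101 ]
(137, 159) [0.4988 0.1773 0.101 ]
b left end
(0, 119) [0.5224 0.3017 0.101 ]
(0, 159) [0.4837 0.3088 0.101 ]
carton
(264, 54) [0.6108 0.0694 0.056 ]
(310, 54) [0.6161 0.0231 0.056 ]
(313, 132) [0.539  0.0119 0.056 ]
(268, 133) [0.5324 0.0604 0.056 ]
marker
(352, 257) [ 0.3675 -0.0602  0.006 ]
(429, 265) [ 0.3673 -0.1708  0.006 ]
catch wall
(160, 209) [0.4364 0.1731 0.07  ]
(8, 209) [0.417  0.3423 0.07  ]
tip
(188, 209) [0.4358 0.1461 0.06  ]
(200, 200) [0.4484 0.1323 0.06  ]
```

View pics/w7z.png

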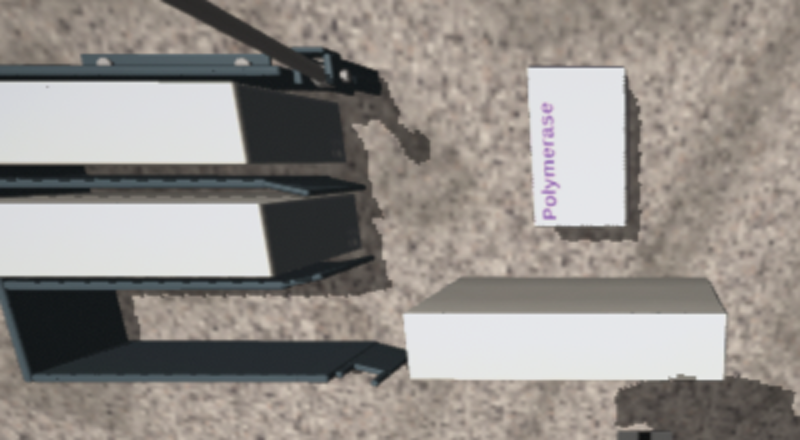

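```bash
python3 -c "
from h import *
go([.4935,-.079,.24],1.69)"
```

```text
shift cm [-1.64  7.61  3.71] turn [ 0.    -0.001 -1.573] | now t 7.85 [ 0.5009 -0.0016  0.2772] F [ 0.4761  0.0047 -0.1024] w -0.000
```

Emit:
step_arm --commands "-0.3 1.5 0.7 0 0 -0.14 -1;-0.6 3 1.4 0 0 -0.28 -1;-0.9 4.5 2 0 0 -0.42 -1;-1.2 6 2.7 0 0 -0.56 -1;-1.6 7.6 3.7 0 0 -0.7 -1;-1.6 7.6 3.7 0 0 -0.84 -1;-1.6 7.6 3.7 0 0 -0.98 -1;-1.6 7.6 3.7 0 0 -1.12 -1;-1.6 7.6 3.7 0 0 -1.26 -1;-1.6 7.6 3.7 0 0 -1.4 -1;-1.6 7.6 3.7 0 0 -1.573 -1;-1.6 7.6 3.7 0 0 -1.573 -1"

```text
time_s: 9.05
tcp_pos: [0.4944, -0.0782, 0.2399]
ee_rot: [-2.079, -2.354, -0.002]
wrist_force: [0.3, 0.2, 0.2]
width: 0.0001
```

```bash
python3 -c "
from h import *
go([.4935,-.079,.07],1.69); print(read_state()['joints'])"
```

```text
shift cm [-0.09 -0.1  16.99] turn [ 0.    -0.001  0.004] | now t 9.05 [ 0.4944 -0.0782  0.2399] F [0.269  0.1537 0.164 ] w 0.000
[ 0.6133  0.2152 -0.6566  1.9755  0.1539  0.9997  0.008 ]
```

Emit:
step_arm --commands "-0.1 -0.1 4 0 0 0.004 -1;-0.1 -0.1 8 0 0 0.004 -1;-0.1 -0.1 12 0 0 0.004 -1;-0.1 -0.1 15 0 0 0.004 -1;-0.1 -0.1 17 0 0 0.004 -1;-0.1 -0.1 17 0 0 0.004 -1;-0.1 -0.1 17 0 0 0.004 -1"

```text
time_s: 9.75
tcp_pos: [0.4939, -0.0786, 0.0701]
ee_rot: [-2.085, -2.348, -0.002]
wrist_force: [1.5, 0.3, 0.2]
width: -0.0001
```

```bash
python3 -c "
from h import *
s=read_state();np.savez('p8',p=s['tcp_pos'],r=s['ee_rot'])
for n in ['wrist','side']: snap(n,n+'8')
go([.469,.164,.07],1.69)
import cv2
a=cv2.imread('pics/side8.png')[125:265,240:390]
cv2.imwrite('pics/m8.png',cv2.resize(a,None,fx=4,fy=4))"
```

```text
shift cm [24.43  0.35  0.12] turn [ 0.002 -0.001 -0.001] | now t 9.85 [ 0.4944 -0.079   0.071 ] F [-0.9861 -0.1715  0.1804] w -0.000
```

View pics/wrist8.png

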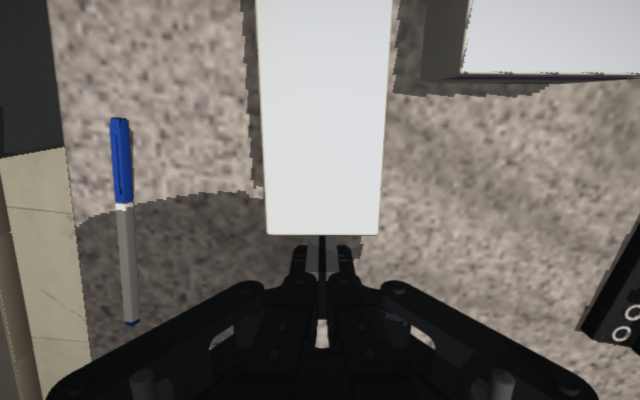

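View pics/m8.png

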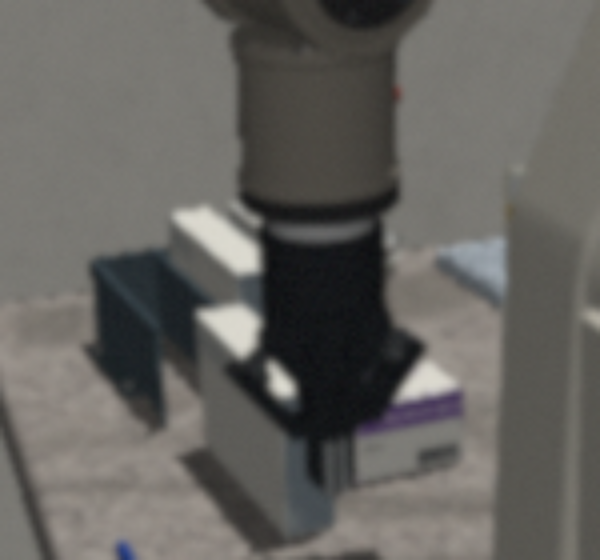

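```bash
python3 -c "
from h import *
for q in [(410,345),(385,385),(240,372),(340,490),(325,435)]:
  o,d=ray('side',q[0]/4+240-.4,q[1]/4+125-.4); print(q,o+d*((-.079-o[1])/d[1]))"
```

```text
(410, 345) [ 0.5454 -0.079   0.1359]
(385, 385) [ 0.5288 -0.079   0.1119]
(240, 372) [ 0.4388 -0.079   0.1345]
(340, 490) [ 0.4979 -0.079   0.046 ]
(325, 435) [ 0.4896 -0.079   0.0848]
```

Emit:
step_arm --commands "1 0 -0.4 0 0 0 -1;1.8 0 -0.4 0 0 0 -1;2.2 0 -0.4 0 0 0 -1;2.6 0 -0.4 0 0 0 -1;3 0 -0.4 0 0 0 -1;3.5 0 -0.4 0 0 0 -1;4 0 -0.4 0 0 0 -1;4.5 0 -0.4 0 0 0 -1;5 0 -0.4 0 0 0 -1;5.5 0 -0.4 0 0 0 -1;6 0 -0.4 0 0 0 -1;6 0 -0.4 0 0 0 -1"

```text
time_s: 11.05
tcp_pos: [0.4873, -0.0185, 0.0751]
ee_rot: [2.084, 2.35, 0.004]
wrist_force: [-0.1, -0.5, -0.1]
width: -0.0002
```

```bash
python3 -c "
from h import *
s=read_state();np.savez('p9',p=s['tcp_pos'],r=s['ee_rot'])
for n in ['wrist','side']: snap(n,n+'9')
go([.469,.164,.074],1.69)
import cv2
a=cv2.imread('pics/side9.png')[125:265,240:390]
cv2.imwrite('pics/m9.png',cv2.resize(a,None,fx=4,fy=4))"
```

```text
shift cm [18.41  0.35  0.13] turn [ 0.002 -0.001 -0.   ] | now t 11.15 [ 0.4873 -0.0193  0.0751] F [-1.083  -0.7031  0.5136] w 0.000
```

View pics/wrist9.png

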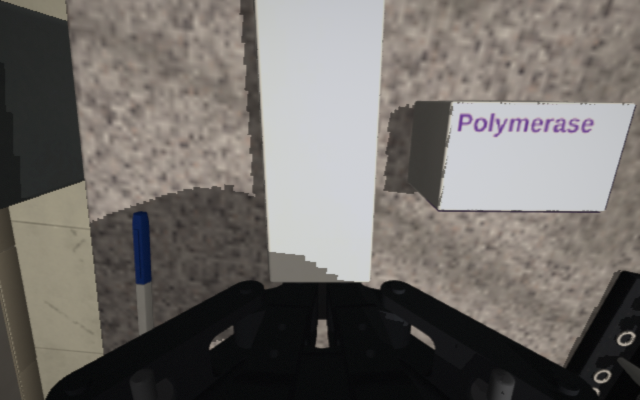

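View pics/m9.png

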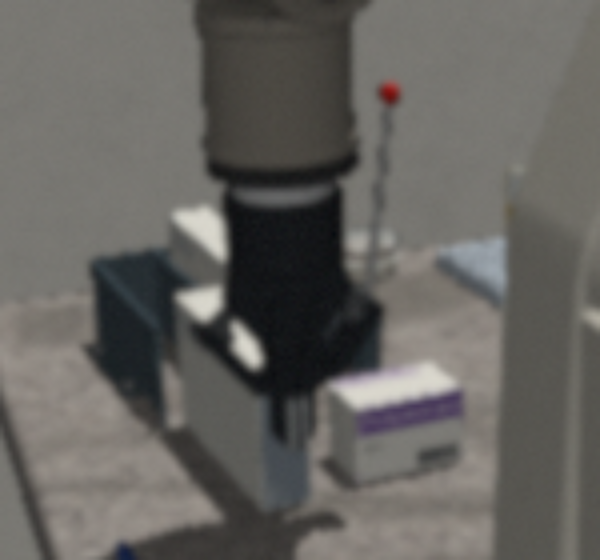

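Emit:
step_arm --commands "0.5 0 0 0 0 0 -1;1 0 0 0 0 0 -1;1.5 0 0 0 0 0 -1;2 0 0 0 0 0 -1;2.5 0 0 0 0 0 -1;3 0 0 0 0 0 -1;3.5 0 0 0 0 0 -1;4 0 0 0 0 0 -1;4.5 0 0 0 0 0 -1;5 0 0 0 0 0 -1;5.5 0 0 0 0 0 -1;5.5 0 0 0 0 0 -1"

```text
time_s: 12.35
tcp_pos: [0.4808, 0.0362, 0.0752]
ee_rot: [2.084, 2.35, 0.004]
wrist_force: [-0.1, -0.2, -0.2]
width: 0.0001
```

```bash
python3 -c "
from h import *
s=read_state();np.savez('p10',p=s['tcp_pos'],r=s['ee_rot'])
for n in ['wrist','side']: snap(n,n+'10')
go([.469,.164,.074],1.69)
import cv2
a=cv2.imread('pics/side10.png')[125:265,240:390]
cv2.imwrite('pics/m10.png',cv2.resize(a,None,fx=4,fy=4))"
```

```text
shift cm [12.9   0.35  0.13] turn [ 0.002 -0.001  0.   ] | now t 12.45 [0.4808 0.0355 0.0751] F [0.3638 0.6039 0.4631] w -0.000
```

View pics/wrist10.png

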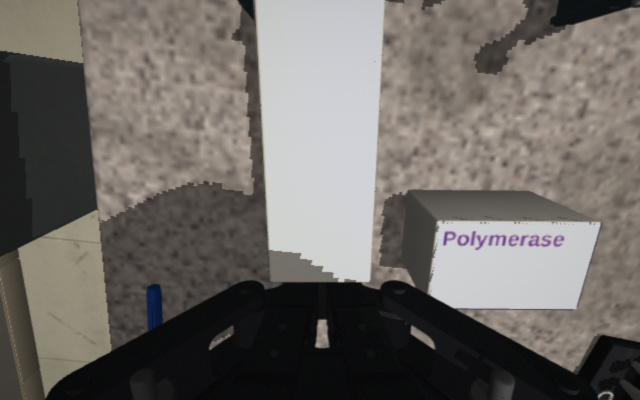

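View pics/m10.png

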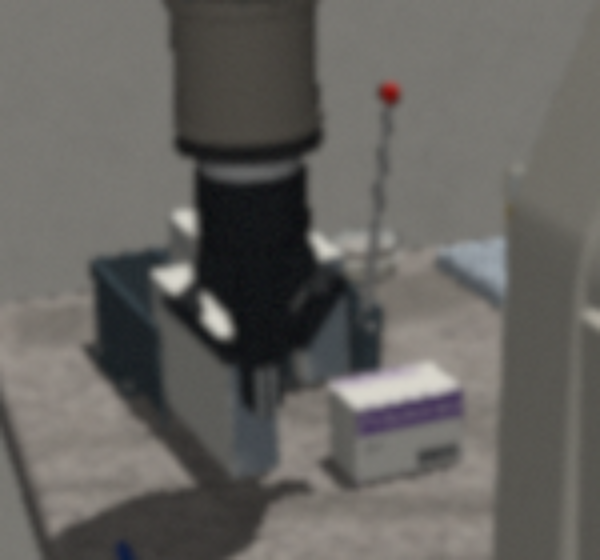

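Emit:
step_arm --commands "0.5 0 0 0 0 0 -1;1 0 0 0 0 0 -1;1.5 0 0 0 0 0 -1;2 0 0 0 0 0 -1;2.5 0.1 0 0 0 0 -1;3 0.1 0 0 0 0 -1;3.5 0.1 0 0 0 0 -1;4 0.1 0 0 0 0 -1;4.5 0.2 0 0 0 0 -1;5 0.2 0 0 0 0 -1;5.5 0.2 0 0 0 0 -1;6 0.2 0 0 0 0 -1"

```text
time_s: 13.65
tcp_pos: [0.4756, 0.0957, 0.0752]
ee_rot: [2.085, 2.349, 0.004]
wrist_force: [0.7, -1.8, -0.5]
width: 0.0002
```

Emit:
step_arm --commands "0.5 0 0 0 0 0 -1;1 0 0 0 0 0 -1;1.5 0 0 0 0 0 -1;2 0 0 0 0 0 -1;2.5 0 0 0 0 0 -1;3 0 0 0 0 0 -1;3.5 0 0 0 0 0 -1;3.5 0 0 0 0 0 -1"

```text
time_s: 14.45
tcp_pos: [0.4714, 0.1314, 0.0753]
ee_rot: [2.084, 2.351, 0.004]
wrist_force: [0.9, -0.7, 0.2]
width: 0.0002
```

```bash
python3 -c "
from h import *
s=read_state();np.savez('p11',p=s['tcp_pos'],r=s['ee_rot'])
for n in ['wrist','side']: snap(n,n+'11')
go([.469,.164,.074],1.69)
import cv2
a=cv2.imread('pics/side11.png')[125:265,240:390]
cv2.imwrite('pics/m11.png',cv2.resize(a,None,fx=4,fy=4))"
```

```text
shift cm [3.34 0.15 0.13] turn [ 0.002 -0.001  0.   ] | now t 14.55 [0.4715 0.1306 0.0753] F [-0.2544 -0.781   0.1567] w -0.000
```

View pics/wrist11.png

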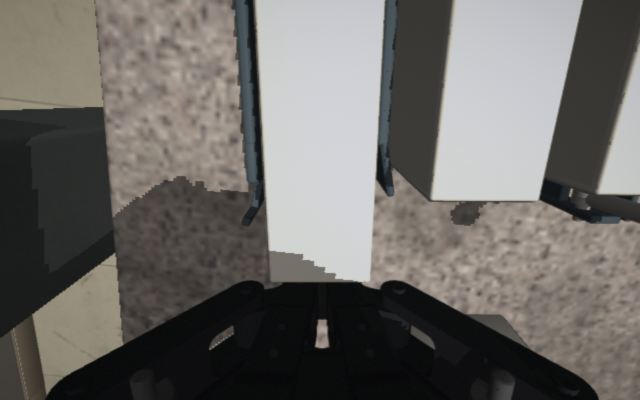

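View pics/m11.png

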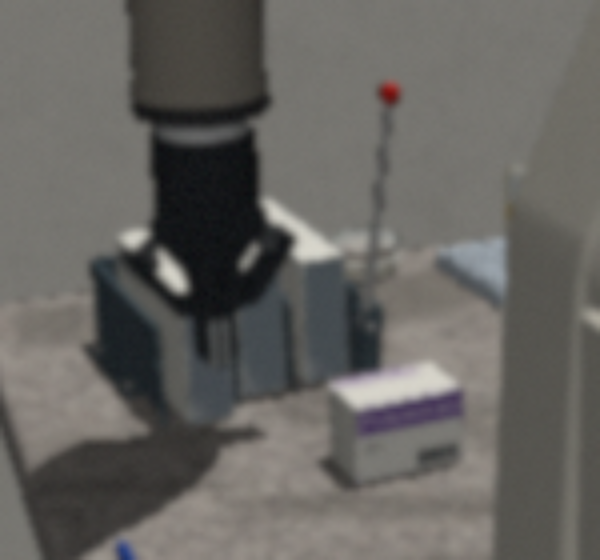

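```bash
python3 - <<'E'
from h import *
z=np.load('p11.npz');P,r=z['p'],z['r']; R=Ro.from_rotvec(r)
f=lambda u,v,h:print((u,v),R.inv().apply(wz(u,v,h,P,r)-P)*100)
f(270,282,.101);f(371,282,.101);f(434,200,.101);f(545,200,.101);print('outer tip wall');f(246,223,.06);f(393,192,.07)
E
```

```text
(270, 282) [ 1.5291 -1.8734 -2.5687]
(371, 282) [ 1.5219  1.5912 -2.5608]
(434, 200) [ 4.4804  3.4426 -2.5521]
(545, 200) [ 4.4753  6.9474 -2.5441]
outer tip wall
(246, 223) [ 2.0116 -3.6249  1.528 ]
(393, 192) [3.8099 2.8775 0.5456]
```

Emit:
step_arm --commands "0.5 0 0 0 0 0 -1;1 0 0 0 0 0 -1;1.5 0 0 0 0 0 -1;2 0 0 0 0 0 -1;2.3 0 0 0 0 0 -1;2.5 0 0 0 0 0 -1;2.7 0 0 0 0 0 -1;2.8 0 0 0 0 0 -1;2.8 0 0 0 0 0 -1"

```text
time_s: 15.45
tcp_pos: [0.4681, 0.1586, 0.0753]
ee_rot: [2.084, 2.35, 0.004]
wrist_force: [0.2, 0.3, -0.3]
width: 0.0
```

Emit:
step_arm --commands "0.1 0 0 0 0 0 -1;0.2 0 0 0 0 0 -1;0.2 0 0 0 0 0 -1"

```text
time_s: 15.75
tcp_pos: [0.4679, 0.1607, 0.0753]
ee_rot: [2.084, 2.35, 0.004]
wrist_force: [0.5, -0.6, 0.1]
width: 0.0
```

Emit:
step_arm --commands "0.1 0 0 0 0 0 -1;0.2 0 0 0 0 0 -1;0.2 0 0 0 0 0 -1"

```text
time_s: 16.05
tcp_pos: [0.4676, 0.1629, 0.0753]
ee_rot: [2.084, 2.35, 0.004]
wrist_force: [0.1, -0.5, 0.3]
width: 0.0005
```

```bash
python3 - <<'E'
from h import *
s=read_state();P,r=s['tcp_pos'],s['ee_rot'];snap('wrist','wrist12');snap('scene','scene12')
np.savez('p12',p=P,r=r);print(P,s['wrist_force'])
import cv2
a=cv2.imread('pics/wrist12.png')[120:320,200:520]
cv2.imwrite('pics/w12.png',cv2.resize(a,None,fx=2.5,fy=2.5,interpolation=cv2.INTER_CUBIC))
E
```

```text
[0.4676 0.1629 0.0753] [ 0.0528 -0.474   0.3424]
```

View pics/w12.png

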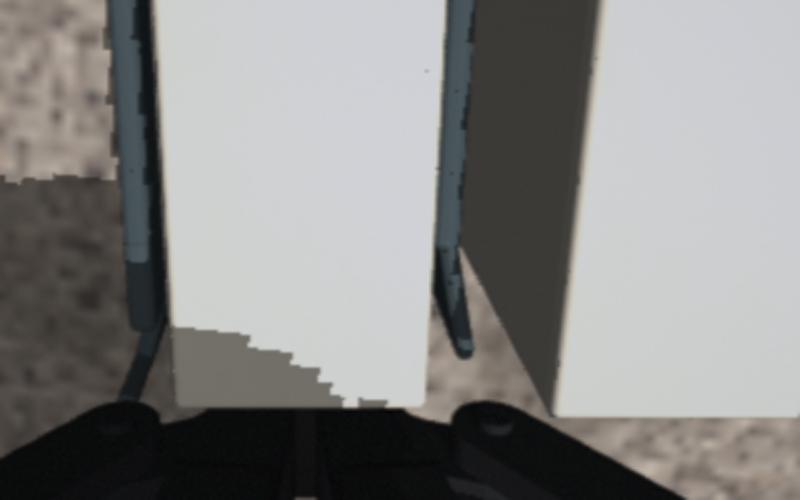

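Emit:
step_arm --commands "0.1 0 0 0 0 0 -1;0.2 0 0 0 0 0 -1;0.2 0 0 0 0 0 -1"

```text
time_s: 16.45
tcp_pos: [0.4674, 0.1644, 0.0753]
ee_rot: [2.084, 2.35, 0.003]
wrist_force: [-0.5, -4.8, 1.8]
width: 0.0
```

Emit:
step_arm --commands "0.1 0 0 0 0 0 -1;0.2 0 0 0 0 0 -1;0.2 0 0 0 0 0 -1"

```text
time_s: 16.75
tcp_pos: [0.4671, 0.1644, 0.0751]
ee_rot: [2.085, 2.347, -0.001]
wrist_force: [-0.3, -13.6, 3.9]
width: 0.0
```

Force rose to 13.6 N with no more travel, so the box is against the back wall. I'll back off.

Emit:
step_arm --commands "-0.5 0 0 0 0 0 -1;-2 0 0 0 0 0 -1;-4 0 0 0 0 0 -1;-7 0 0 0 0 0 -1;-8 0 -4 0 0 0 -1;-8 0 -8 0 0 0 -1;-8 0 -13 0 0 0 -1;-8 0 -18 0 0 0 -1;-8 0 -22 0 0 0 -1;-8 0 -22 0 0 0 -1;-8 0 -22 0 0 0 -1"

```text
time_s: 17.85
tcp_pos: [0.4766, 0.0854, 0.296]
ee_rot: [2.084, 2.346, 0.001]
wrist_force: [0.2, -0.4, -0.0]
width: 0.0003
```

```bash
python3 - <<'E'
from h import *
s=read_state();P,r=s['tcp_pos'],s['ee_rot'];snap('wrist','wrist13');snap('scene','scene13');snap('side','side13')
np.savez('p13',p=P,r=r)
go([.68,.09,.30],.12)
import cv2
a=cv2.imread('pics/scene13.png')[95:245,240:400];b=cv2.imread('pics/side13.png')[125:265,240:390]
cv2.imwrite('pics/m13.png',np.hstack([cv2.resize(a,(400,375),interpolation=cv2.INTER_CUBIC),cv2.resize(b,(400,375),interpolation=cv2.INTER_CUBIC)]))
E
```

```text
shift cm [-1.94 20.34 -0.6 ] turn [0.001 0.002 1.569] | now t 18.00 [0.4757 0.0853 0.2942] F [ 0.5411 -0.2294  0.1672] w 0.000
```

View pics/wrist13.png

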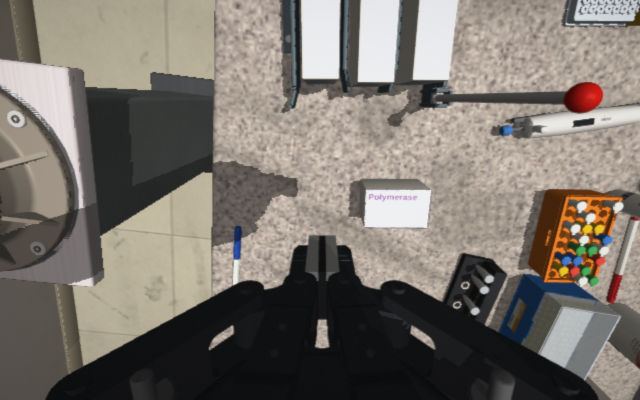

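View pics/m13.png

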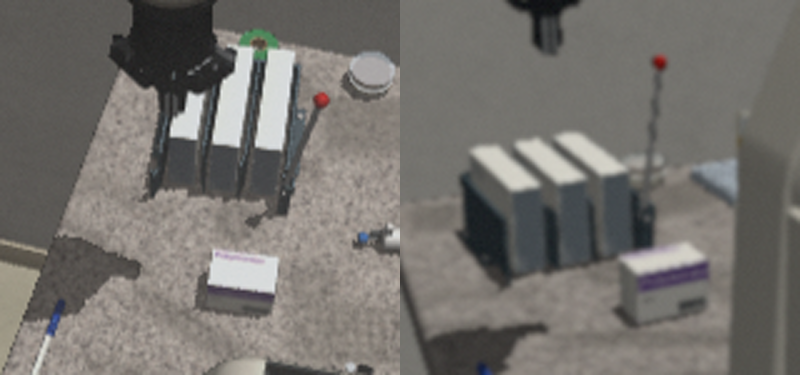

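All three boxes line up at the front (wrist view v ≈ 80), and the bar is still raised with its ball at wrist (583,98). Next I move beyond the bar and turn the tool.

Emit:
step_arm --commands "-0.2 2 -0.6 0 0 0.14 -1;-0.4 4 -0.6 0 0 0.28 -1;-0.6 6 -0.6 0 0 0.42 -1;-0.8 8 -0.6 0 0 0.56 -1;-1 10 -0.6 0 0 0.7 -1;-1.2 12 -0.6 0 0 0.84 -1;-1.4 14 -0.6 0 0 0.98 -1;-1.6 16 -0.6 0 0 1.12 -1;-1.8 18 -0.6 0 0 1.26 -1;-1.9 20.3 -0.6 0 0 1.4 -1;-1.9 20.3 -0.6 0 0 1.569 -1;-1.9 20.3 -0.6 0 0 1.569 -1"

```text
time_s: 19.2
tcp_pos: [0.6794, 0.0908, 0.2979]
ee_rot: [3.135, 0.184, -0.006]
wrist_force: [-0.7, 0.7, 0.6]
width: -0.0
```

```bash
python3 - <<'E'
from h import *
import cv2
for n in ['scene','side']:
    im=snap(n,n+'14'); h=cv2.cvtColor(im,cv2.COLOR_RGB2HSV)
    m=((h[...,0]<8)|(h[...,0]>172))&(h[...,1]>150)&(h[...,2]>80); m[:, :300]=0
    k,l,st,c=cv2.connectedComponentsWithStats(m.astype('uint8')); print(n,[(st[i,4],c[i]) for i in range(1,k) if st[i,4]>5])
go([.672,.185,.30],.12);go([.672,.185,.212],.12);print(read_state()['joints'])
E
```

```text
scene [(np.int32(16), array([368.5625, 134.25  ])), (np.int32(17), array([430.1765, 238.4706])), (np.int32(17), array([419.1176, 241.8824]))]
side [(np.int32(10), array([337. , 147.8]))]
shift cm [ 0.47 -9.45 -0.12] turn [0.002 0.003 0.004] | now t 19.30 [0.6791 0.0907 0.2989] F [0.2446 0.4526 0.4102] w -0.000
shift cm [ 0.49 -9.46  8.68] turn [0.002 0.003 0.004] | now t 19.30 [0.6791 0.0907 0.2989] F [0.2446 0.4526 0.4102] w -0.000
[ 0.0621  0.4429 -0.4063  1.5069  0.1817  1.2319 -1.8168]
```

```bash
python3 - <<'E'
from h import *
print(tri('scene',(368.56,134.25),'side',(337,147.8)))
E
```

```text
(array([0.6225, 0.1845, 0.2217]), np.float64(0.002450624841788381))
```

Emit:
step_arm --commands "0.5 -3 0 0 0 0 -1;0.5 -6 0 0 0 0 -1;0.5 -9.4 0 0 0 0 -1;0.5 -9.4 2 0 0 0 -1;0.5 -9.4 5 0 0 0 -1;0.5 -9.4 7.5 0 0 0 -1;0.5 -9.4 8.7 0 0 0 -1;0.5 -9.4 8.7 0 0 0 -1"

```text
time_s: 20.1
tcp_pos: [0.6713, 0.184, 0.2102]
ee_rot: [3.133, 0.198, -0.008]
wrist_force: [0.7, 0.2, 0.8]
width: 0.0002
```

```bash
python3 - <<'E'
from h import *
import cv2
go([.672,.185,.212],.12)
snap('scene','scene15');snap('side','side15')
a=cv2.imread('pics/scene15.png')[95:245,240:400];b=cv2.imread('pics/side15.png')[105:265,260:410]
cv2.imwrite('pics/m15.png',np.hstack([cv2.resize(a,(400,375),interpolation=cv2.INTER_CUBIC),cv2.resize(b,(400,427),interpolation=cv2.INTER_CUBIC)[:375]]))
E
```

```text
shift cm [ 0.08 -0.09 -0.18] turn [0.002 0.005 0.006] | now t 20.10 [0.6713 0.184  0.2102] F [0.6777 0.2216 0.8175] w 0.000
```

View pics/m15.png

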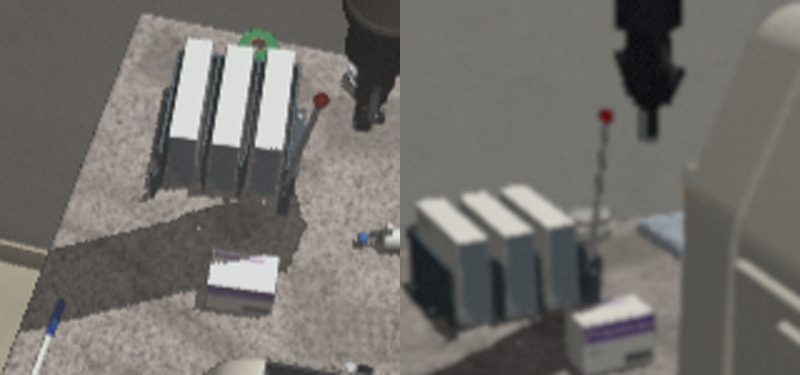

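Emit:
step_arm --commands "-1 0 0 0 0 0 -1;-2 0 0 0 0 0 -1;-2.4 0 0 0 0 0 -1;-2.8 0 0 0 0 0 -1;-3.2 0 0 0 0 0 -1;-3.6 0 0 0 0 0 -1;-4 0 0 0 0 0 -1;-4.4 0 0 0 0 0 -1;-4.8 0 0 0 0 0 -1;-5.1 0 0 0 0 0 -1;-5.1 0 0 0 0 0 -1"

```text
time_s: 21.3
tcp_pos: [0.6216, 0.1782, 0.2129]
ee_rot: [3.134, 0.197, -0.003]
wrist_force: [-1.5, -0.5, 0.6]
width: 0.0004
```

```bash
python3 - <<'E'
from h import *
import cv2
snap('scene','scene16');snap('side','side16')
a=cv2.imread('pics/scene16.png')[95:245,240:400];b=cv2.imread('pics/side16.png')[105:265,260:410]
cv2.imwrite('pics/m16.png',np.hstack([cv2.resize(a,(400,375),interpolation=cv2.INTER_CUBIC),cv2.resize(b,(400,427),interpolation=cv2.INTER_CUBIC)[:375]]))
E
```

```text
(no output)
```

View pics/m16.png

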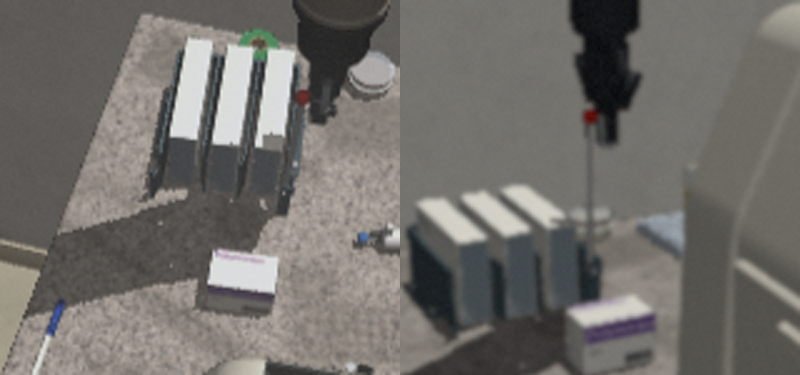

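The bar is being pushed and is nearly vertical. I'll continue slowly.

Emit:
step_arm --commands "-0.3 0 0 0 0 0 -1;-0.6 0 0 0 0 0 -1;-0.9 0 0 0 0 0 -1;-1.2 0 0 0 0 0 -1;-1.5 0 0 0 0 0 -1;-1.8 0 0 0 0 0 -1;-1.8 0 0 0 0 0 -1;-1.8 0 0 0 0 0 -1;-1.8 0 0 0 0 0 -1"

```text
time_s: 22.3
tcp_pos: [0.6042, 0.1759, 0.213]
ee_rot: [3.134, 0.196, -0.002]
wrist_force: [-1.0, -1.2, 0.5]
width: 0.0002
```

```bash
python3 - <<'E'
from h import *
import cv2
snap('scene','scene17');snap('side','side17')
a=cv2.imread('pics/scene17.png')[95:245,240:400];b=cv2.imread('pics/side17.png')[105:265,260:410]
cv2.imwrite('pics/m17.png',np.hstack([cv2.resize(a,(400,375),interpolation=cv2.INTER_CUBIC),cv2.resize(b,(400,427),interpolation=cv2.INTER_CUBIC)[:375]]))
E
```

```text
(no output)
```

View pics/m17.png

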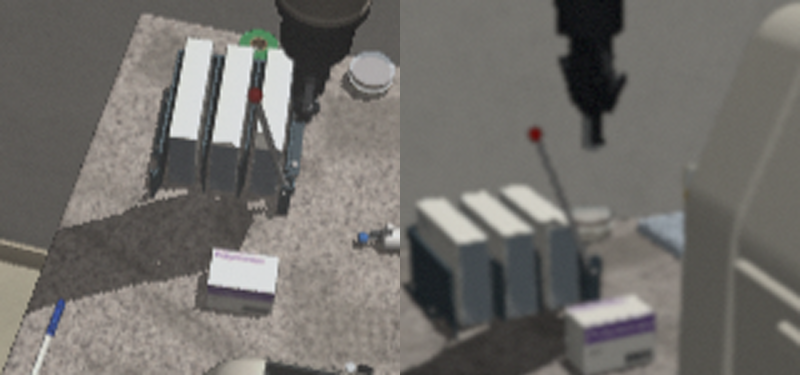

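The bar is falling on its own. I'll withdraw and let it settle.

Emit:
step_arm --commands "0.5 0 0 0 0 0 -1;1.5 0 0 0 0 0 -1;2 0 -2 0 0 0 -1;2 0 -5 0 0 0 -1;2 1 -8 0 0 0 -1;2 3 -9 0 0 0 -1;2 6 -9 0 0 0 -1;2 9 -9 0 0 0 -1;2 12 -9 0 0 0 -1;2 12 -9 0 0 0 -1;2 12 -9 0 0 0 -1;2 12 -9 0 0 0 -1"

```text
time_s: 23.6
tcp_pos: [0.6394, 0.0605, 0.3029]
ee_rot: [3.135, 0.198, -0.002]
wrist_force: [-0.5, 1.3, -0.2]
width: -0.0001
```

```bash
python3 - <<'E'
from h import *
import cv2
s=read_state();np.savez('p18',p=s['tcp_pos'],r=s['ee_rot'])
snap('scene','scene18');snap('side','side18');snap('wrist','wrist18')
a=cv2.imread('pics/scene18.png')[95:245,240:400];b=cv2.imread('pics/side18.png')[105:265,260:410]
cv2.imwrite('pics/m18.png',np.hstack([cv2.resize(a,(400,375),interpolation=cv2.INTER_CUBIC),cv2.resize(b,(400,427),interpolation=cv2.INTER_CUBIC)[:375]]))
E
```

```text
(no output)
```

View pics/m18.png

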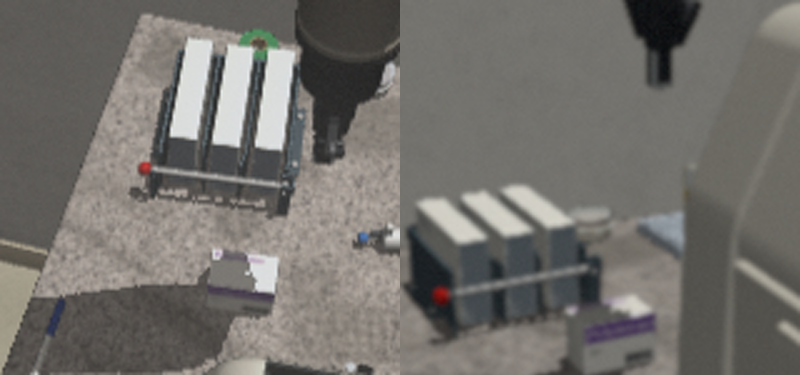

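View pics/wrist18.png

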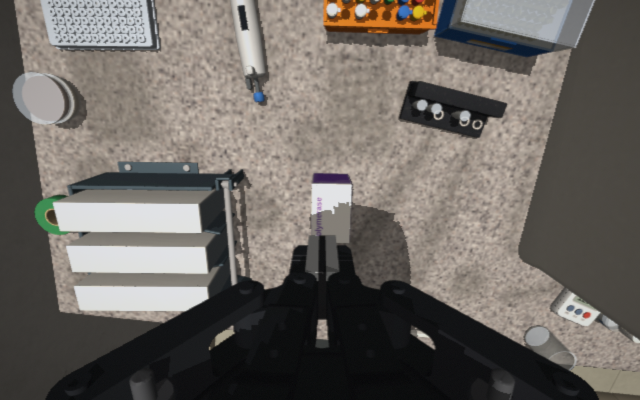

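```bash
python3 - <<'E'
from h import *
import cv2
c={}
for n in ['scene','side']:
    im=cv2.imread('pics/%s18.png'%n); h=cv2.cvtColor(im,cv2.COLOR_BGR2HSV)
    m=((h[...,0]<8)|(h[...,0]>172))&(h[...,1]>140)&(h[...,2]>70); m[:, :260]=0; m[:,345:]=0
    k,l,st,cc=cv2.connectedComponentsWithStats(m.astype('uint8')); i=1+np.argmax(st[1:,4]); c[n]=cc[i]; print(n,st[i,4],cc[i])
print('ball',tri('scene',c['scene'],'side',c['side']))
z=np.load('p18.npz');f=lambda u,v,h:print((u,v),wz(u,v,h,z['p'],z['r']))
print('carton far top');f(312,183,.056);f(351,183,.056)
print('fronts');f(200,231,.101);f(208,271,.101);f(216,309,.101)
print(read_state()['wrist_force'])
E
```

```text
scene 15 [297.6 161.6]
side 30 [274.7667 215.0667]
ball (array([0.4214, 0.1599, 0.0488]), np.float64(0.003053721058827133))
carton far top
(312, 183) [0.6128 0.0697 0.056 ]
(351, 183) [0.6188 0.0223 0.056 ]
fronts
(200, 231) [0.5537 0.1885 0.101 ]
(208, 271) [0.5034 0.1787 0.101 ]
(216, 309) [0.4515 0.168  0.101 ]
[-0.1756  0.6124 -0.1939]
```

```bash
python3 -c "
from workcell import *
print(job_done())"
```

```text
the job is handed in; nothing more can be done
None
```

The box is standing again, fully home in the empty slot, and the keeper bar is down across the fronts of all three boxes. I handed the job in at about 24 s.

- **Standing it up:** I pushed the overhanging top edge slowly with the open fingers until the box rocked upright by itself.
- **Sliding it home:** I pushed the box along the bench with the shut fingers flat on its outer end. At the back wall the force rose to about 14 N and the box stopped moving.
- **Keeper bar:** I tipped the bar past vertical by its ball with the shut fingers, and it fell into the catch on its own.

**Last checks:**
- The ball is 49 mm above the bench, where a level bar should put it at 48 mm.
- The fronts of the three boxes line up to about 1–2 mm.
- The carton is within about 2 mm of where it started, which is the calibration error.
- The arm was clear of everything, with no contact force.
- I checked the beaker and marker only by eye. The pictures show no sign that either moved, and the arm never went near them at their height.

No check failed. The views disagreed with each other by 2–4 mm, so positions are no better than that.

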